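# Move the sprung end stop of the handle stand to its last notch

### The job

Squeeze the spring lever of the brass end stop on the beech stand and, keeping it squeezed, slide the stop along its rail towards the row of hatch handles, past the first notch, and set it in the last notch before the handles, then let go so that the lever springs fully home and the stop is locked. The notches are hidden under the brass cover and the last one has to be felt for; feel gently, never force the stop along while its pawl is caught, and leave the handles and the other fittings where they are.

Things in the scene. Friction and masses are not known exactly. Their poses are not given: they have to be found in the camera images.
- stand: Fixed beech stand, base 150 x 440 x 30 mm; origin at the centre of its underside on the counter. Its y axis is the sliding direction of the brass end stop, towards the row of four handles (grooves at y +32, +76, +120, +164 mm). Its -x side faces the robot. The stop rides on a steel rail on the -y half.
- cover (a point): Middle of the top of the brass cover, 190 mm long, on the stand's -x side beside the rail, 63 mm above the counter. It hides the notched plate, which may have been screwed on anywhere within 9 mm either way of its nominal place along y, so the notches' exact places are not known and must be felt for.
- grip (a point): Midway between fixed post and squeezed lever of the end stop, 94 mm above the counter (their tops at 112, the stop's flat body below at 61); moves with the stop. Pinch the pair from above along the stand's x: 50 mm over the outer faces let go, 44 with the pawl on the land between notches, 41 fully squeezed. A front plate, top at 103 mm, stands 30 to 38 mm to +y, with a rubber buffer to 56 mm.
- post (a point): Middle of the outer (+x) face of the brass fixed post, 20.5 mm to the stand's +x of grip. Two cheeks reach 20 mm outwards (+x) from this face at 18 to 24 mm either side along y, so a finger standing between them (36 mm apart) pushes the stop along without gripping it.
- lever_face (a point): Middle of the outer (-x) face of the steel lever plate, 28 mm wide along y, 62 to 112 mm above the counter: 29.5 mm to the stand's -x of grip when let go, 20.5 mm when fully squeezed.
- stop (a joint): Place of the end stop along the stand's +y, m: 0 is the middle of the parking slot (pawl free within 10 mm either way; starts there). First notch nominally at 0.050, last at 0.100, both shifted together by an unknown -9 to +9 mm; hard end at 0.115. Pawl 8 mm wide, notches 11 mm. Sliding takes about 2 N with the lever squeezed, 3 to 4 N with the pawl riding on the land.
- lever (a joint): How far the lever is squeezed towards the post (the stand's +x), m: 0 let go with the pawl fully in a notch, 0.006 with the pawl resting on the land between notches, 0.009 fully squeezed. The spring needs 6 N at the start and 11 N fully squeezed; it drives the pawl home by itself once the pawl faces a notch.
- handle0: Loose brass D-shaped hatch handle, 70 x 11 mm foot, 95 mm high, upright in the first groove (nearest the end stop), origin under its foot, 30 mm above the counter. Leave alone.
- handle1: The same, in the second groove. Leave alone.
- handle2: The same, in the third groove. Leave alone.
- handle3: The same, in the fourth groove. Leave alone.
- cheek: Loose flat bronze cheek plate with holes, 110 x 70 x 8 mm, lying on the counter, origin under its centre. Leave alone.
- shackle: Loose nickel bow shackle, about 70 x 70 x 12 mm, lying on the counter, origin under its middle. Leave alone.
- lead: Loose dented brass sounding lead, 150 mm long, 41 mm thick, lying on the counter, origin under its middle. Leave alone.

How it is judged:
By the outcome, as a careful person would: the job done as asked, in the order asked, and still so for the second after the job is handed in, with the robot touching nothing.
It also fails if it takes over 35 s, if anything falls off the work surface, if the arm or the gripper's body presses on something with over 40 N, if the wrist force passes 120 N, or if a joint passes its speed limit or range.

### The arm

A 7-joint arm with a two-finger parallel gripper is mounted at the origin on the work surface. World frame = base frame: x ahead of the robot, y to its left, z up, the work surface at z = 0. Lengths are in m, angles in degrees, forces in N, time in s.
With the tool pointing down it reaches from about 0.4 to 0.9 m from the base axis. Payload 5.5 kg.
Tool frame: the origin (TCP) lies at the very end of the fingers, on their centre line; the grasp point (between the pads) lies 19 mm behind it; z points along the fingers, y is the line along which they close (so a half turn about z gives the same grasp; the last joint's range is limited). The gripper opens to 85 mm and grips with 20 to 120 N. Pads are 22 mm wide; open, the fingers measure 114 mm over their backs; the gripper's body (76 mm by 85 mm) begins 54 mm behind the grasp point. The pads swing forward as they close: fully open they stand 13 mm farther back than shut.
Start: joints at [15.08, 28.699, -24.465, 88.831, 12.651, 65.22, -12.049], TCP at [0.65, 0, 0.231] pointing down, gripper open.
Joint ranges: [-164.97, 164.97], [-17.58, 116.51], [-87.97, 89.64], [11.32, 138.91], [-80.73, 260.73], [10.89, 115.49], [-147.41, 147.41]. Speed limits (degrees/s): [147.25, 147.25, 180, 180, 180, 180, 180].

### API

Orientations are given as [roll, pitch, yaw] about the fixed x, y, z axes, in that order (R = Rz(yaw) Ry(pitch) Rx(roll)).
In Python, from plant import reach, move_linear, set_joints, open_gripper, clamp, wait, inverse_kinematics, get_state, capture, camera_model, MotionError, finish_job gives the robot as it stands. The module is installed in compiled form; this text tells all that it offers. Calls block until the motion is done:
- reach(position, orientation): joint-space move of the TCP to a pose.
- move_linear(position, attitude=None, feed=0.15, max_force=None): straight line of the TCP; attitude=None keeps the orientation; feed is the mean speed in m/s. With max_force (N) it stops when the force on the tool has changed by that much, and returns True; else False.
- set_joints(angles): joint-space move.
- open_gripper() and clamp(squeeze=None): open the fingers fully, or close them until they stop; squeeze is the grip in N (None keeps the last).
- wait(seconds).
- inverse_kinematics(position, orientation): joint angles nearest the present ones, or None.
- get_state(): the state.
- capture(name): name is "scene" or "side" or "wrist"; returns the picture (420x560x3 uint8, red, green, blue); there is no depth.
- camera_model(name): a dict with "mtx" (3x3 intrinsics, pixels), "R" (3x3) and "t" (3): a world point X has camera coordinates R X + t; the wrist camera has in their place "hand_eye" (4x4, takes a point from camera to tool coordinates, whose origin is the TCP and whose axes are the flange's). Camera axes: x right, y down, z forward; pixel columns grow to the right and rows downward; lengths in m; the calibration is good to about 2 mm. A picture is of the moment at which its call begins: read the wrist's pose just before it. camera_model takes no time and is no camera call.
A pose or a line that the arm cannot do raises MotionError and nothing moves.
- finish_job(): hands the job in; it is judged then, once.
The state is a dict: "time": time; "joint_positions": joint angles; "joint_vel": joint speeds; "joint_efforts": joint torques, N m; "tool_pos": TCP position; "ee_rot": TCP orientation; "force": force on the tool from outside, world axes, zero at the start; "moment": the same for the moment, N m; "finger_gap": finger opening in m; "gripper_force": force on a finger pad.
Only numpy, scipy, OpenCV 4.12 (cv2) and the standard library are available. Lean on these libraries where they do the work, as an engineer would, in place of code of your own. Each camera call takes 0.05 s, during which the arm holds its last target. There are 200 camera calls.

## Working session

There is one attempt and no reset: what is moved stays moved. The work goes in short steps, each a Python script; the robot and the scene stay as the last script left them, time stands still between calls to the robot, and variables do not carry over. Pictures are saved under pics/ and viewed, at most 10 in all, crops included, and the job is handed in when it is done.

```bash
mkdir -p pics; python3 - <<'E'
from plant import *
import cv2
for n in("scene","side","wrist"):
    im=capture(n); cv2.imwrite(f"pics/{n}0.png",im[:,:,::-1])
    m=camera_model(n); print(n,{k:v for k,v in m.items()})
s=get_state(); print(s)
E
```

```text
scene {'mtx': array([[521.06840912,   0.        , 281.47160757],
       [  0.        , 521.06840912, 209.78448337],
       [  0.        ,   0.        ,   1.        ]]), 'R': array([[-0.81941602,  0.57315354, -0.00723959],
       [ 0.39212087,  0.55129863, -0.73641771],
       [-0.41808924, -0.60627126, -0.6764884 ]]), 't': array([ 0.39047071, -0.1969151 ,  1.30646548])}
side {'mtx': array([[383.32048968,   0.        , 280.89981886],
       [  0.        , 383.32048968, 209.95335385],
       [  0.        ,   0.        ,   1.        ]]), 'R': array([[-0.92795603, -0.37195199,  0.02343789],
       [-0.25900085,  0.59838644, -0.7581901 ],
       [ 0.2679854 , -0.7096375 , -0.65161218]]), 't': array([0.54660291, 0.15727149, 0.63199163])}
wrist {'mtx': array([[299.32462802,   0.        , 273.25203082],
       [  0.        , 299.32462802, 207.85729057],
       [  0.        ,   0.        ,   1.        ]]), 'hand_eye': array([[ 1.03997357e-03, -9.64854582e-01, -2.62782332e-01,
         6.66560894e-02],
       [ 9.99999289e-01,  8.50264913e-04,  8.35637731e-04,
         5.58066320e-04],
       
[... 195 characters left out ...]
s': array([ 15.08214118,  28.74257842, -24.45856132,  88.87731906,
        12.6501454 ,  65.22024409, -12.04916002]), 'joint_vel': array([-0.01369138, -0.13191829, -0.00613463, -0.19287516,  0.03390845,
       -0.01100251,  0.12416307]), 'joint_efforts': array([-7.84630305e-03, -5.70037007e+01, -5.82563952e+00, -2.81283009e+01,
        1.07005105e-02,  7.80367671e-03, -3.10690336e-05]), 'tool_pos': array([ 6.49463234e-01, -1.57452400e-05,  2.30493063e-01]), 'ee_rot': array([-1.79913137e+02, -5.50074068e-03,  9.00028226e+01]), 'force': array([0.37914547, 0.16810521, 0.15565024]), 'moment': array([ 0.01430695, -0.04910042,  0.07557271]), 'gripper_force': 0.0, 'finger_gap': 0.08532332178952647}
```

View pics/scene0.png

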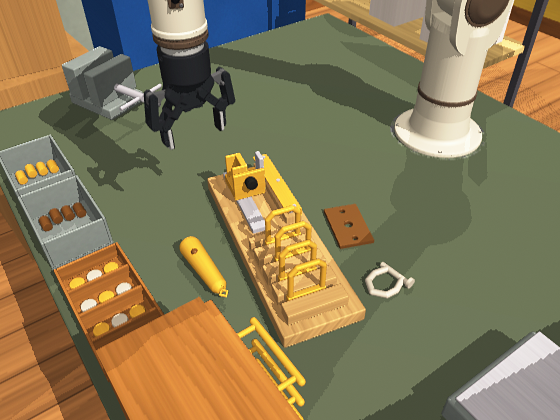

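View pics/side0.png

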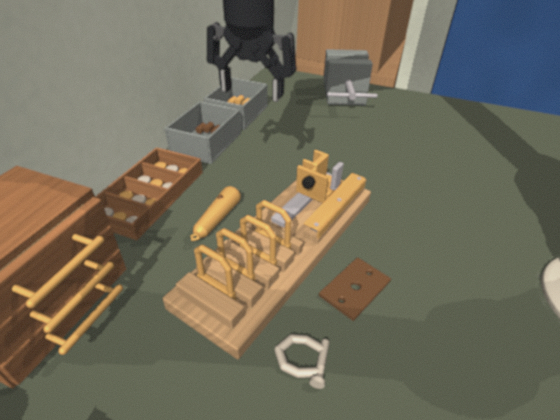

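The scene view shows the stand with its stop at about (248,180) and the handle row at about (300,260). In the side view the stop is at about (315,180). I'll enlarge both to fit the stand pose.

```bash
python3 - <<'E'
import cv2
for n,(x,y,w,h),k in(("scene",(195,140,180,210),2.8),("side",(155,140,230,215),2.7)):
    im=cv2.imread(f"pics/{n}0.png")[y:y+h,x:x+w]
    im=cv2.resize(im,None,fx=k,fy=k,interpolation=cv2.INTER_CUBIC)
    for v in range(x,x+w,20): cv2.putText(im,str(v),(int((v-x)*k),8),0,.3,(255,255,255)); cv2.line(im,(int((v-x)*k),10),(int((v-x)*k),16),(255,255,255))
    for v in range(y,y+h,20): cv2.putText(im,str(v),(0,int((v-y)*k)+4),0,.3,(255,255,255))
    cv2.imwrite(f"pics/{n}1.png",im)
E
```

```text
(no output)
```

View pics/scene1.png

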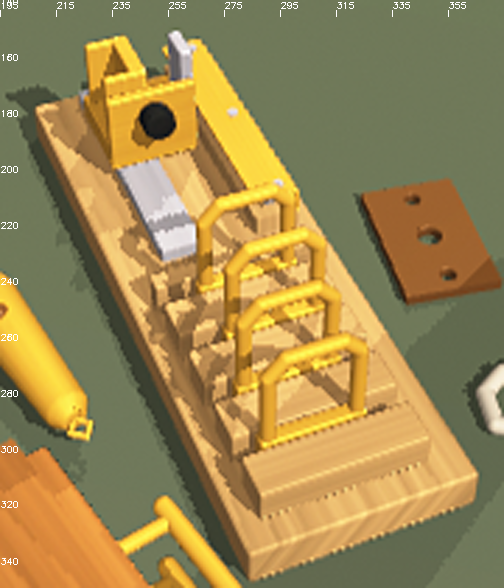

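View pics/side1.png

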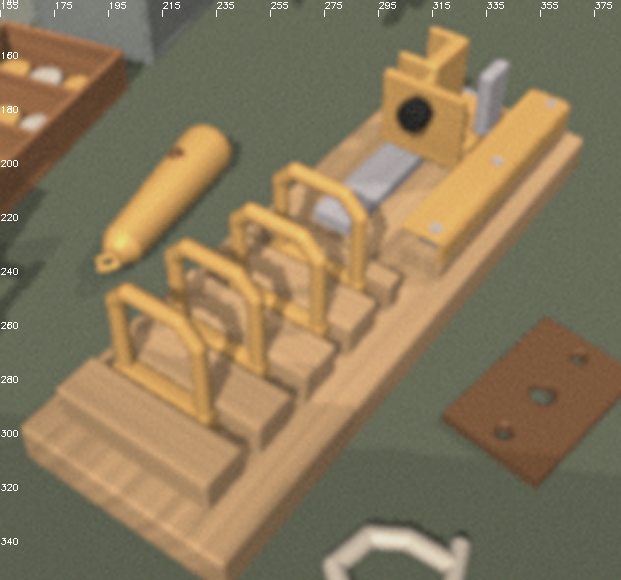

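```bash
cat > geo.py <<'E'
import numpy as np, cv2
from plant import camera_model
from scipy.optimize import least_squares
C={n:camera_model(n) for n in("scene","side")}
def proj(n,X):
    m=C[n]; c=m["R"]@np.asarray(X)+m["t"]; p=m["mtx"]@c; return p[:2]/p[2]
def tri(a,b):
    P=[C[n]["mtx"]@np.c_[C[n]["R"],C[n]["t"]] for n in("scene","side")]
    h=cv2.triangulatePoints(P[0],P[1],np.array(a,float),np.array(b,float))[:,0]; return h[:3]/h[3]
E
python3 - <<'E'
from geo import *
obs=[("scene",(75,220,30),(283.9,337.1)),("scene",(-75,220,30),(365,309.3)),("scene",(75,-220,30),(208.2,178.6)),
("side",(-75,220,30),(238.3,347.4)),("side",(75,220,30),(163.5,298.5)),("side",(-75,-220,30),(370.6,191.1))]
def W(p,X):
    c,s=np.cos(p[2]),np.sin(p[2]);X=np.array(X)/1e3
    return np.array([p[0]+c*X[0]-s*X[1],p[1]+s*X[0]+c*X[1],X[2]])
f=lambda p:np.concatenate([proj(n,W(p,X))-u for n,X,u in obs])
best=min((least_squares(f,[.6,0,a]) for a in(0,1.5,3,-1.5)),key=lambda r:r.cost)
p=best.x; print(p,np.degrees(p[2]),best.fun.round(1).reshape(-1,2).tolist())
Ri=lambda w:((np.array([[np.cos(p[2]),np.sin(p[2])],[-np.sin(p[2]),np.cos(p[2])]])@(w[:2]-p[:2]))*1e3).round(1)
for k,a,b in(("screwmid",(277.9,180),(339.1,198.9)),("screwend",(294.3,205.4),(316.5,224.4)),("levertop",(259.3,153.6),(338.7,164.4)),("buffer",(251,183.2),(308,182.2))):
    w=tri(a,b); print(k,w.round(4),Ri(w))
E
```

```text
[ 0.55023614  0.08946859 -0.22193523] -12.715951960964517 [[0.4, -0.0], [2.1, -1.7], [-1.4, -1.8], [-0.8, 1.3], [-1.9, -2.2], [0.8, -0.9]]
screwmid [ 0.4767 -0.012   0.0615] [ -49.4 -115.1]
screwend [0.4948 0.0705 0.0604] [-49.9 -30.7]
levertop [ 0.4943 -0.0516  0.1118] [ -23.5 -149.9]
buffer [ 0.5405 -0.0128  0.0824] [  13.  -101.9]
```

Triangulated heights match the given ones (cover 61–63, lever 112), so the stand pose is good to a couple of mm. Now the wrist camera above the stop, for a closer measurement.

```bash
cat >> geo.py <<'E'
YAW=np.degrees(-0.2219)+90
P0=np.array([.5502,.0895]); A=-0.2219
EX=np.array([np.cos(A),np.sin(A)]); EY=np.array([-np.sin(A),np.cos(A)])
def w(x,y,z): return [*(P0+EX*x/1e3+EY*y/1e3),z]
def inv(p): d=np.array(p[:2])-P0; return (np.array([EX@d,EY@d])*1e3).round(1)
ORI=[180,0,YAW]
def ray(px,z,s):
    from scipy.spatial.transform import Rotation as R
    m=camera_model("wrist"); H=m["hand_eye"]; Rt=R.from_euler("xyz",s["ee_rot"],degrees=True).as_matrix()
    o=Rt@H[:3,3]+s["tool_pos"]; d=Rt@H[:3,:3]@np.linalg.solve(m["mtx"],[*px,1]); return o+d*(z-o[2])/d[2]
E
python3 - <<'E'
from geo import *; from plant import *; import pickle
reach(w(3,-155,.19),ORI); s=get_state(); im=capture("wrist"); pickle.dump(s,open("s.pkl","wb"))
print(s["time"],s["tool_pos"],s["ee_rot"],inv(s["tool_pos"]),s["force"])
y,x,k=60,140,2.6
c=cv2.resize(im[y:y+230,x:x+300,::-1],None,fx=k,fy=k,interpolation=cv2.INTER_CUBIC)
cv2.imwrite("pics/w1.png",c)
E
```

```text
0.8 [ 0.51910375 -0.06264586  0.19031197] [ 1.79949620e+02 -9.60980830e-04  7.72592889e+01] [   3.2 -155.3] [0.31205022 0.67760899 0.23203316]
```

View pics/w1.png

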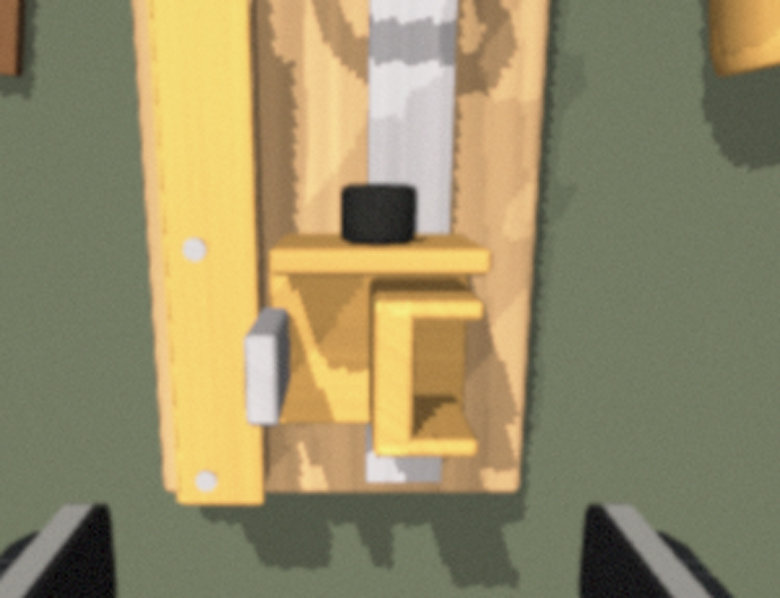

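The view shows the lever top with outer edge at view x≈247 and y 333–423. The post's outer face is at x≈412, and the cheeks span y≈295–453.

```bash
python3 - <<'E'
from geo import *; import pickle
s=pickle.load(open("s.pkl","rb"))
for k,u,v,z in(("lev outer +y",247,333,.112),("lev outer -y",247,423,.112),("post outer",412,378,.112),("cheek +y out",380,293,.112),("cheek+y in",430,317,.112),("cheek-y in",430,437,.112),("cheek-y out",430,454,.112),("plate top front",380,248,.103),("plate top back",380,273,.103),("screw1",195,249,.063),("screw0",206,481,.063),("cover L edge",176,400,.063),("cover R",262,400,.063),("base R",524,400,.030),("base L",160,400,.030),("base end",320,491,.03)):
    print(k,inv(ray((140+u/2.6,60+v/2.6),z,s)))
E
```

```text
lev outer +y [ -24.8 -133.2]
lev outer -y [ -25.7 -160.5]
post outer [  23.1 -146.7]
cheek +y out [  13.5 -121.6]
cheek+y in [  27.9 -128.5]
cheek-y in [  29.  -164.9]
cheek-y out [  29.1 -170.3]
plate top front [  13.7 -109.7]
plate top back [  13.8 -117. ]
screw1 [ -48.  -113.8]
screw0 [ -48.2 -199.2]
cover L edge [ -57.6 -167.8]
cover R [ -26.5 -167.8]
base R [  76.1 -177.5]
base L [ -71.6 -177.5]
base end [  -7.  -217.2]
```

All consistent: grip at stand x≈3, y≈−147 (the lever, cheeks and plate agree), and yaw is confirmed by the screws. Descend and squeeze.

```bash
python3 - <<'E'
from geo import *; from plant import *
def p(t): s=get_state(); print(t,round(s["time"],2),inv(s["tool_pos"]),s["tool_pos"][2].round(4),"F",s["force"].round(1),"Fs",(EX@s["force"][:2]).round(1),(EY@s["force"][:2]).round(1),"gap",round(s["finger_gap"],4),s["gripper_force"])
print(move_linear(w(3,-147,.14),ORI,feed=.15)); p("hover")
print(move_linear(w(3,-147,.077),feed=.08,max_force=8)); p("down")
clamp(30); p("clamp"); wait(.3); p("clamp")
E
```

```text
False
hover 1.34 [   3.4 -146.2] 0.14 F [-0.5  0.5  0.4] Fs -0.6 0.4 gap 0.0849 0.0
False
down 2.27 [   3.4 -146.8] 0.0773 F [-0.1  0.3 -0.4] Fs -0.1 0.3 gap 0.0854 0.0
clamp 2.76 [   2.6 -147. ] 0.0777 F [-1.9  0.7  5.9] Fs -2.0 0.3 gap 0.0397 34.90812420845032
clamp 3.06 [   2.6 -147. ] 0.0777 F [-2.   0.4  5.6] Fs -2.1 -0.1 gap 0.0399 34.90518093109131
```

Squeezed to a gap of about 40–41 mm with low side force. Now slide to stop ≈ 0.076, which is surely on the land between the notches.

```bash
python3 - <<'E'
from geo import *; from plant import *
def p(t): s=get_state(); print(t,round(s["time"],2),inv(s["tool_pos"]),s["tool_pos"][2].round(4),"F",s["force"].round(1),"Fs",(EX@s["force"][:2]).round(1),(EY@s["force"][:2]).round(1),"gap",round(s["finger_gap"],4),s["gripper_force"])
for d in(25,50,76):
    print(move_linear(w(3,-147+d,.077),feed=.04,max_force=12)); p(d)
E
```

```text
False
25 3.83 [   2.6 -121.6] 0.0777 F [-2.   0.9  6.3] Fs -2.2 0.4 gap 0.0398 35.066070556640625
False
50 4.61 [  2.6 -96.5] 0.0777 F [-1.4  1.9  5.3] Fs -1.8 1.5 gap 0.0406 35.12347877025604
False
76 5.41 [  2.7 -70.5] 0.0777 F [-1.8  1.8  4.9] Fs -2.2 1.4 gap 0.0404 35.17693340778351
```

```bash
cat >> geo.py <<'E'
from plant import *
def p(t): s=get_state(); print(t,round(s["time"],2),inv(s["tool_pos"]),s["tool_pos"][2].round(4),"F",s["force"].round(1),"Fs",(EX@s["force"][:2]).round(1),(EY@s["force"][:2]).round(1),"gap",round(s["finger_gap"],4)); return s
E
python3 - <<'E'
from geo import *; import pickle
open_gripper(); wait(.2); p("open")
print(move_linear(w(3,-71,.074),feed=.05,max_force=6)); p("lower")
print(move_linear(w(-12,-71,.074),feed=.05,max_force=5)); s=p("shift")
im=capture("wrist"); pickle.dump(s,open("s2.pkl","wb"))
cv2.imwrite("pics/w2.png",cv2.resize(im[120:420,60:460,::-1],None,fx=2,fy=2,interpolation=cv2.INTER_CUBIC))
E
```

```text
open 6.12 [  3.1 -71. ] 0.077 F [-0.7 -0.1  0.2] Fs -0.6 -0.2 gap 0.0858
False
lower 6.38 [  2.7 -71.1] 0.0737 F [-0.4  0.3  0.6] Fs -0.5 0.2 gap 0.0852
False
shift 6.83 [-12.3 -71. ] 0.0741 F [-0.5 -0.1  0.2] Fs -0.5 -0.2 gap 0.0857
```

View pics/w2.png

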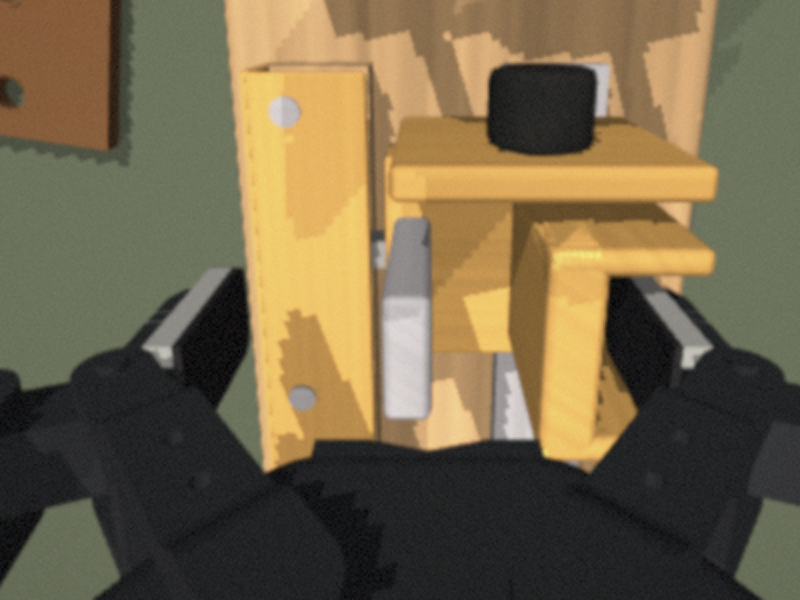

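The finger stands between the cheeks without touching (right pad at about (650,320)). Now push gently with a force limit and feel for the notch.

```bash
python3 - <<'E'
from geo import *
for y in range(-67,-24,4):
    r=move_linear(w(-12,y,.074),feed=.012,max_force=7.5); p((y,r))
    if r: break
E
```

```text
(-67, False) 7.36 [-12.  -66.9] 0.074 F [ 0.2 -0.2  0.5] Fs 0.2 -0.2 gap 0.0854
(-63, False) 7.84 [-12.  -64.1] 0.074 F [-2.2 -5.2  1.7] Fs -1.0 -5.5 gap 0.0855
(-59, False) 8.32 [-12.  -60.3] 0.074 F [-2.8 -5.   1.8] Fs -1.6 -5.5 gap 0.0855
(-55, False) 8.81 [-12.  -56.3] 0.0739 F [-1.8 -5.8  2.3] Fs -0.5 -6.1 gap 0.0854
(-51, False) 9.29 [-12.  -52.2] 0.0739 F [-0.9 -5.4  2.2] Fs 0.4 -5.5 gap 0.085
(-47, False) 9.78 [-12.  -47.6] 0.0739 F [-0.3 -5.3  1.3] Fs 0.9 -5.3 gap 0.0855
(-43, True) 10.05 [-12.3 -47.9] 0.0736 F [ 0.7 -0.9  0.1] Fs 0.8 -0.7 gap 0.0852
```

Resistance jumped at stop ≈ 0.093–0.095, inside the expected 0.091–0.109. I'll check lever and stop by camera.

```bash
python3 - <<'E'
from geo import *; import pickle
move_linear(w(-12,-52,.074),feed=.03,max_force=4); s=p("back")
im=capture("wrist"); pickle.dump(s,open("s3.pkl","wb"))
cv2.imwrite("pics/w3.png",cv2.resize(im[120:420,60:460,::-1],None,fx=2,fy=2,interpolation=cv2.INTER_CUBIC))
E
```

```text
back 10.3 [-12.1 -51.6] 0.074 F [ 0.8 -0.1 -0.4] Fs 0.8 0.1 gap 0.0856
```

View pics/w3.png

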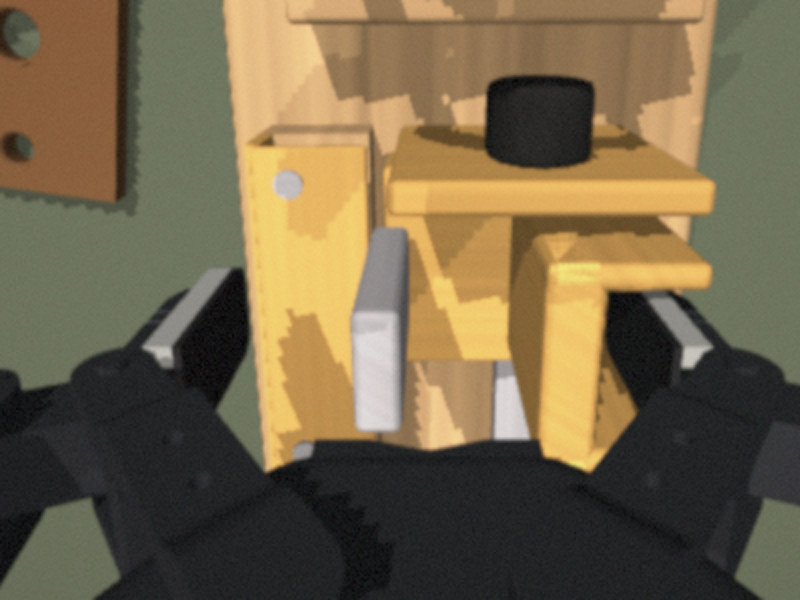

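The lever sprang out: the width over the outer faces went from about 220 to 253 px, matching 44 → 50 mm. It is in a notch and fully home. Now check the stop's place and withdraw.

```bash
python3 - <<'E'
from geo import *; import pickle
for f,pts in(("s2.pkl",[(385,298),(385,417),(603,265)]),("s3.pkl",[(353,312),(353,430),(605,280)])):
    s=pickle.load(open(f,"rb")); print([inv(ray((60+u/2,120+v/2),.112,s)).tolist() for u,v in pts])
print(move_linear(w(0,-51,.074),feed=.06,max_force=5))
print(move_linear(w(-1,-51,.19),feed=.12,max_force=6))
reach(w(3,-60,.25),ORI); s=p("up")
im=capture("wrist"); pickle.dump(s,open("s4.pkl","wb"))
a=im[100:330,150:450,::-1]; cv2.imwrite("pics/w4.png",cv2.resize(a,None,fx=2.6,fy=2.6,interpolation=cv2.INTER_CUBIC))
E
```

```text
[[-19.6, -57.0], [-20.1, -83.6], [21.7, -50.1]]
[[-25.4, -40.3], [-26.4, -67.1], [22.6, -33.6]]
False
False
up 12.17 [  3.8 -60.1] 0.2508 F [ 0.2  0.3 -0.4] Fs 0.1 0.4 gap 0.0855
```

View pics/w4.png

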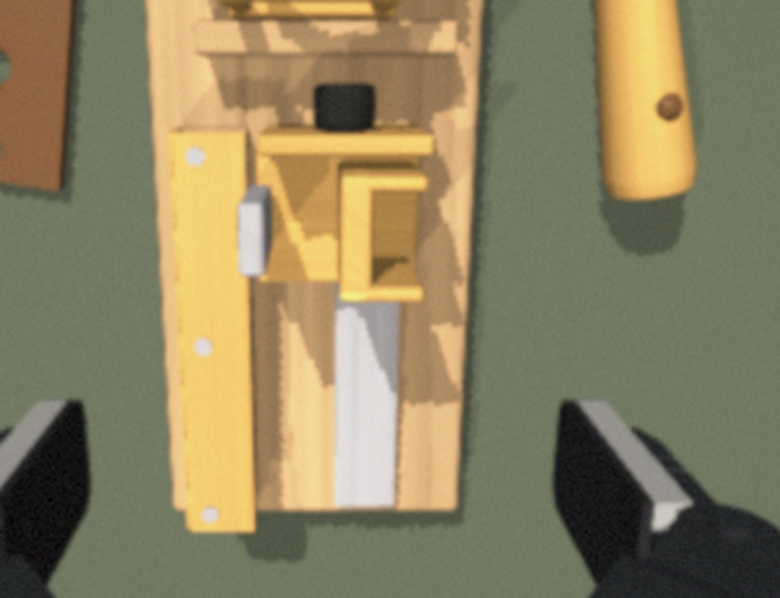

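The stop stands at ≈ 0.093 m. The lever's outer face at stand x ≈ −25.5 is the same as when let go at the start, and the gripper is clear. The handle in view and the lead look undisturbed.

```bash
python3 -c "
from plant import *
print(finish_job())"
```

```text
the job is handed in; nothing more can be done
None
```

The end stop is in the last notch, at about 0.093 m along the rail, with its lever sprung fully home; the job was handed in after about 12 s of robot time, with the gripper clear.

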